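# Turn round a row of forming stakes for the jeweller across the bench

### The job

The four steel forming stakes stand in a row in the dark wooden rack; move them all to the empty aluminium rack, in reverse order, so that a colleague sitting opposite finds them in the usual order. The stake at the left end of the wooden rack (seen from the robot) goes in the right-end bay of the aluminium rack, its neighbour in the bay next to that, and so on; leave each standing upright on the floor of its own bay.

Things in the scene. Friction and masses are not known exactly. Their poses are not given: they have to be found in the camera images.
- stake_dome: loose bare-steel forming stake, about 0.27 kg: round body 30 mm in diameter and 46 mm high, topped by a rounded dome; 61 mm tall in all. Origin: centre of its underside, z up its axis. At the start it stands in one bay (any of the four) of the full rack, its underside 6 mm above the table; the straight 46 mm body is the part to grip.
- stake_cone: loose bare-steel forming stake, about 0.27 kg: round body 30 mm in diameter and 46 mm high, topped by a cone that narrows to a 6 mm tip; 70 mm tall in all. Origin: centre of its underside, z up its axis. At the start it stands in one bay (any of the four) of the full rack, its underside 6 mm above the table; the straight 46 mm body is the part to grip.
- stake_square: loose bare-steel forming stake, about 0.27 kg: square body 28 x 28 mm and 46 mm high, topped by a smaller 17 mm square block; 62 mm tall in all. Its sides are roughly parallel to its rack's at the start. Origin: centre of its underside, z up its axis. At the start it stands in one bay of the full rack, its underside 6 mm above the table; the straight 46 mm body is the part to grip.
- stake_spigot: loose bare-steel forming stake, about 0.27 kg: round body 30 mm in diameter and 46 mm high, topped by a slim 16 mm round spigot with a flat end; 64 mm tall in all. Origin: centre of its underside, z up its axis. At the start it stands in one bay (any of the four) of the full rack, its underside 6 mm above the table; the straight 46 mm body is the part to grip.
- full_rack: dark wooden rack, fixed, holding the four stakes at the start. 212 mm long (its y), 56 mm deep (its x). Four bays 48 x 48 mm inside, centres at x = 0, y = +78, +26, -26, -78 mm; walls 4 mm thick, tops 16 mm above the table; a cork pad in each bay, its top at 6 mm. Origin: centre of underside, on the table. Its +y end is the robot's left end, x points away (within 0.4 rad).
- empty_rack: aluminium rack, fixed, empty at the start, beside the other: same shape and size. 212 mm long (its y), 56 mm deep (its x). Four bays 48 x 48 mm inside, centres at x = 0, y = +78, +26, -26, -78 mm; walls 4 mm thick, tops 16 mm above the table; a cork pad in each bay, its top at 6 mm. Origin: centre of underside, on the table. Its +y end is the robot's left end, x points away (within 0.4 rad).
- pad_dome: cork pad, 44 x 44 x 2 mm, fixed on the floor of the bay of the full rack in which stake_dome stands at the start; it stays there, and so marks that stake's old bay. Origin: centre of its underside, 4 mm above the table. The four pads are alike, told apart by the stakes on them.
- pad_cone: cork pad, 44 x 44 x 2 mm, fixed on the floor of the bay of the full rack in which stake_cone stands at the start; it stays there, and so marks that stake's old bay. Origin: centre of its underside, 4 mm above the table. The four pads are alike, told apart by the stakes on them.
- pad_square: cork pad, 44 x 44 x 2 mm, fixed on the floor of the bay of the full rack in which stake_square stands at the start; it stays there, and so marks that stake's old bay. Origin: centre of its underside, 4 mm above the table. The four pads are alike, told apart by the stakes on them.
- pad_spigot: cork pad, 44 x 44 x 2 mm, fixed on the floor of the bay of the full rack in which stake_spigot stands at the start; it stays there, and so marks that stake's old bay. Origin: centre of its underside, 4 mm above the table. The four pads are alike, told apart by the stakes on them.
Things that resemble listed ones, but are neither listed nor needed, are in the scene too. Leave any yellow look-alike of the stake_dome alone.

How it is judged:
By the outcome, as a careful person would: the job done as asked, in the order asked, and still so for the second after the job is handed in, with the robot touching nothing.
It also fails if it takes over 120 s, if anything falls off the work surface, if the arm or the gripper's body presses on something with over 40 N, if the wrist force passes 120 N, or if a joint passes its speed limit or range.

### The arm

A 6-joint arm with a two-finger parallel gripper is mounted at the origin on the work surface. World frame = base frame: x ahead of the robot, y to its left, z up, the work surface at z = 0. Lengths are in m, angles in rad, forces in N, time in s.
With the tool pointing down it reaches from about 0.3 to 0.85 m from the base axis. Payload 4.2 kg.
Tool frame: the origin (TCP) lies on the centre line of the jaws, within the pads' length; the fingertips stand 11 mm ahead of it and the grasp point (between the pads) lies 8 mm behind it (ctrl.tcp_to_tips is the distance from the TCP to the fingertips, in m); y points along the fingers, z is the direction in which the jaws open and shut, and the axes are right-handed (so a half turn about y gives the same grasp; the last joint's range is limited). The gripper opens to 91 mm and grips with 3 to 60 N. Pads are 32 mm wide; open, the fingers measure 118 mm over their backs; the gripper's body (76 mm by 178 mm) begins 60 mm behind the grasp point.
Start: joints at [-0.02, 0.32, 1.565, -0, 1.257, -0.02], TCP at [0.575, 0, 0.225] pointing down, gripper open.
Joint ranges: [-3.11, 3.11], [-0.84, 2.01], [0.21, 2.61], [-1.34, 4.49], [0.05, 2.63], [-2.56, 2.56]. Speed limits (rad/s): [2.57, 2.57, 3.14, 3.14, 3.14, 3.14].

### API

Orientations are given as a rotation vector (axis times angle).
In Python, from workcell import ctrl, get_image gives the robot as it stands.
- The arm moves only by the tool drive_tool, never from a script. Its argument "steps" is a list of rows, each an object with "offset": the shift along the tool's x, y, z each as a share of 0.1 m, from -1 to 1, a list of three; "turn": the turn, a rotation vector about the tool's x, y, z each as a share of 360 degrees, from -1 to 1, a list of three; "hand": the closure, from -1 (fully open) to 1 (shut). In form: [{"offset": [dx, dy, dz], "turn": [wx, wy, wz], "hand": hand}, ...]. A call has exactly 5 rows; each row is the pose to reach, as a shift and turn from the pose commanded when the call began, along the tool's axes at that moment, turning the shorter way round; what a row does not reach only later rows make up. A row lasts 1/8 s, in which the tool goes at most 62.5 mm and 10.7 degrees, less where a joint would pass 70% of its speed; a pose out of reach is approached as far as the arm can. A call with a number of a shift or a turn outside -1 to 1 is refused whole. A call with a gripper value outside its range is refused whole. The fingers move at their own pace and stop on an object; "newtons" is the grip in N (left out, the last holds). Time passes only in rows, so rows that repeat a pose let the fingers close, or fill a call up. It gives the time, the measured TCP pose, the force and the opening at its end, in the units of the state.
- ctrl.sense(): the state, without advancing time (a new reading comes with each control period).
- get_image(name): name is "scene" or "side" or "wrist"; returns a dict with "image" (400x640x3 uint8, blue, green, red), "depth" (400x640 float32, m along the optical axis (not along the pixel's ray), 0 where there is no reading), "fx", "fy", "cx", "cy" (pixels), "world_from_camera" (4x4, takes a point from camera to world coordinates). Camera axes: x right, y down, z forward; pixel columns grow to the right and rows downward; lengths in m; the calibration is good to about 2 mm. The wrist camera is an equidistant fisheye: a pixel r from the principal point sees the ray r / f radians off the axis. A picture is of the moment at which its call begins.
- ctrl.finish_job(): hands the job in, once; it reports no verdict.
The state is a dict: "clock": time; "joints": joint angles; "qd": joint speeds; "joint_torque": joint torques, N m; "position": TCP position; "tool_rot": TCP orientation; "ft_force": force on the tool from outside, world axes, zero at the start; "moment": the same for the moment, N m; "grip_width": finger opening in m.
Only numpy, scipy, OpenCV 4.12 (cv2) and the standard library are available. Lean on these libraries where they do the work, as an engineer would, in place of code of your own. Each camera call takes 0.05 s, during which the arm holds its last target.

## Working session

There is one attempt and no reset: what is moved stays moved. The work goes in short steps, Python scripts to look and compute and a tool call to move; the robot and the scene stay as the last step left them, time stands still between calls to the robot, and variables do not carry over. Pictures are saved under pics/ and viewed, and the job is handed in when it is done.

Besides the shell and the picture viewer there is one more tool, called after "Request:" by a JSON object that holds its "api" and its "payload". drive_tool: Moves the arm, as the interface text tells. Shift numbers are shares of 0.1 m and turn numbers shares of 360 degrees, none past 1 either way. Its arguments: {"type":"object","properties":{"steps":{"type":"array"},"newtons":{"type":"number"}},"required":["steps"]}

```bash
mkdir -p pics
python3 - <<'E'
from workcell import ctrl, get_image
import cv2,numpy as np
print(ctrl.sense(), ctrl.tcp_to_tips)
for n in ["scene","side","wrist"]:
    d=get_image(n); cv2.imwrite(f"pics/{n}0.png",d["image"]); np.savez(f"{n}0.npz",**d)
    print(n,d["fx"],d["fy"],d["cx"],d["cy"],np.round(d["world_from_camera"],3).tolist())
E
```

```text
{'clock': 0.0, 'joints': array([-2.00002804e-02,  3.20314994e-01,  1.56570400e+00, -1.77271130e-05,
        1.25738240e+00, -1.99926077e-02]), 'qd': array([ 7.77541646e-05,  9.07275257e-04, -3.93988758e-04, -7.93085476e-04,
        7.93165673e-04,  2.43180832e-03]), 'joint_torque': array([-5.01459035e-04, -4.12465632e+01, -2.31973493e+01,  7.28826877e-02,
        4.58198413e-02, -1.41870069e-04]), 'position': array([5.74505805e-01, 5.01484752e-06, 2.24097304e-01]), 'tool_rot': array([-1.21051614,  1.21054215, -1.20833126]), 'ft_force': array([-0.68677784, -0.35846068, -1.01250451]), 'moment': array([-0.01936609, -0.00092616,  0.00028777]), 'grip_width': 0.09168969895817103} 0.011
scene 440.3308275761516 440.3308275761516 317.4423738327724 204.6510048060284 [[0.453, 0.636, -0.625, 1.0], [0.891, -0.311, 0.329, -0.271], [0.015, -0.706, -0.708, 0.605], [0.0, 0.0, 0.0, 1.0]]
side 385.61964206023214 385.61964206023214 317.4373113402888 197.71862142319426 [[-0.824, -0.324, 0.466, 0.095], [-0.567, 0.463, -0.681, 0.627], [0.005, -0.825, -0.565, 0.592], [0.0, 0.0, 0.0, 1.0]]
wrist 309.70691628693146 309.70691628693146 322.903631232714 191.65606502651087 [[1.0, -0.0, -0.001, 0.575], [-0.0, -0.964, -0.265, 0.076], [-0.001, 0.265, -0.964, 0.384], [0.0, 0.0, 0.0, 1.0]]
```

View pics/scene0.png

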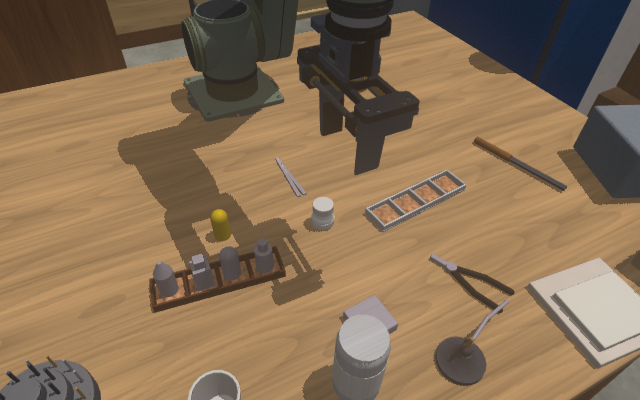

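View pics/side0.png

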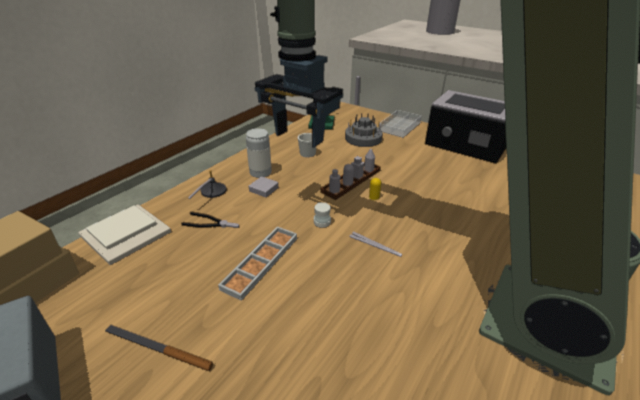

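View pics/wrist0.png

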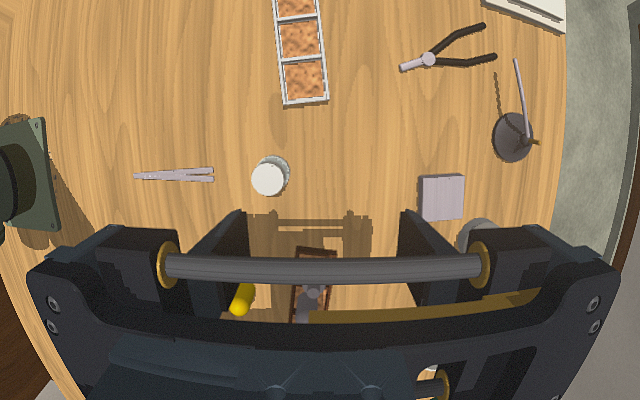

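The scene view, whose right is the robot's left, shows the wooden rack at about (218,278) with the cone, square, dome and spigot stakes from left to right. The empty aluminium rack is at about (416,200). The yellow look-alike is at (221,225) and a white cap is at (322,213). I'll zoom in and measure.

```bash
cat > h.py <<'E'
import numpy as np,cv2
from scipy.spatial.transform import Rotation as R
def ray(d,u,v):
    K=np.array([[d["fx"],0,d["cx"]],[0,d["fy"],d["cy"]],[0,0,1.]])
    M=np.array(d["world_from_camera"]); r=M[:3,:3]@np.linalg.inv(K)@np.array([u,v,1.]); return M[:3,3],r
def onz(d,u,v,z):
    o,r=ray(d,u,v); return o+r*(z-o[2])/r[2]
def pts(d):
    M=np.array(d["world_from_camera"]); z=d["depth"]; v,u=np.indices(z.shape)
    p=np.stack([(u-d["cx"])/d["fx"]*z,(v-d["cy"])/d["fy"]*z,z],-1)
    return p@M[:3,:3].T+M[:3,3]
E
python3 - <<'E'
from h import *
s=np.load("scene0.npz"); e=np.load("side0.npz")
print(R.from_rotvec([-1.21051614,  1.21054215, -1.20833126]).as_matrix().round(3))
a=cv2.resize(s["image"][195:315,140:300],None,fx=5,fy=5,interpolation=cv2.INTER_CUBIC)
b=cv2.resize(e["image"][140:220,310:400],None,fx=6,fy=6,interpolation=cv2.INTER_CUBIC)
c=cv2.resize(s["image"][165:235,355:475],None,fx=6,fy=6,interpolation=cv2.INTER_CUBIC)
cv2.imwrite("pics/a.png",a);cv2.imwrite("pics/b.png",b);cv2.imwrite("pics/c.png",c)
for n,d in(("s",s),("e",e)):
    P=pts(d); ok=d["depth"]>0; print(n,ok.mean())
    g=d["image"].astype(int)
    m=(ok&(P[...,2]>0.02)&(P[...,2]<0.15)&(P[...,0]>0.25)&(P[...,0]<0.9)&(abs(P[...,1])<0.45)).astype(np.uint8)
    k,l,st,ce=cv2.connectedComponentsWithStats(m)
    for i in range(1,k):
        if st[i,4]>40:
            q=P[l==i]; print(st[i],np.percentile(q,2,axis=0).round(3),np.percentile(q,98,axis=0).round(3))
    t=ok&(abs(P[...,2])<0.004)&(P[...,0]>.3)&(P[...,0]<.8); print("table z",np.median(P[t][:,2]),P[t][:,2].std())
E
```

```text
[[-0.    -0.002  1.   ]
 [-1.     0.    -0.   ]
 [-0.    -1.    -0.002]]
s 0.996203125
[312 197  22  27 498] [ 0.496 -0.021  0.02 ] [0.53  0.014 0.051]
[211 209  19  25 371] [ 0.452 -0.193  0.021] [ 0.474 -0.165  0.061]
[254 238  19  31 454] [ 0.555 -0.153  0.021] [ 0.577 -0.126  0.071]
[219 246  21  30 480] [ 0.543 -0.206  0.022] [ 0.566 -0.179  0.066]
[189 253  25  33 535] [ 0.537 -0.252  0.022] [ 0.563 -0.225  0.069]
[153 261  24  32 537] [ 0.534 -0.306  0.021] [ 0.552 -0.279  0.075]
[ 554  271   86   65 3085] [0.83  0.239 0.022] [0.899 0.356 0.028]
[ 333  297   63  103 4249] [ 0.713 -0.133  0.02 ] [ 0.832 -0.019  0.131]
[451 300  58  67 709] [0.811 0.035 0.02 ] [0.853 0.145 0.065]
[  47  359   50   41 1362] [ 0.613 -0.45   0.025] [ 0.674 -0.416  0.073]
[ 188  370   53   30 1008] [ 0.725 -0.304  0.021] [ 0.766 -0.249  0.061]
table z -0.0001042192924378682 0.0010737927080931725
e 0.99603125
[345 119  30  23 316] [ 0.605 -0.449  0.021] [ 0.703 -0.415  0.068]
[246 128  25  45 955] [ 0.766 -0.12   0.023] [ 0.82  -0.066  0.132]
[298 133  19  20 261] [ 0.727 -0.307  0.021] [ 0.782 -0.247  0.061]
[343 149  32  33 507] [ 0.523 -0.293  0.022] [ 0.56  -0.177  0.07 ]
[329 169  12  20 185] [ 0.547 -0.145  0.021] [ 0.574 -0.123  0.071]
[188 170  32  29 183] [0.808 0.04  0.02 ] [0.845 0.15  0.065]
[249 176  26  15 169] [ 0.701 -0.061  0.02 ] [ 0.758 -0.005  0.023]
[369 177  12  18 167] [ 0.444 -0.184  0.021] [ 0.471 -0.163  0.061]
[314 202  17  20 273] [ 0.493 -0.017  0.021] [0.527 0.017 0.052]
[  93  208   63   40 1111] [0.826 0.244 0.021] [0.898 0.36  0.029]
[ 30 218  47  54 402] [0.829 0.432 0.022] [0.884 0.45  0.13 ]
table z 0.0004126954000773786 0.001075212335953065
```

View pics/a.png

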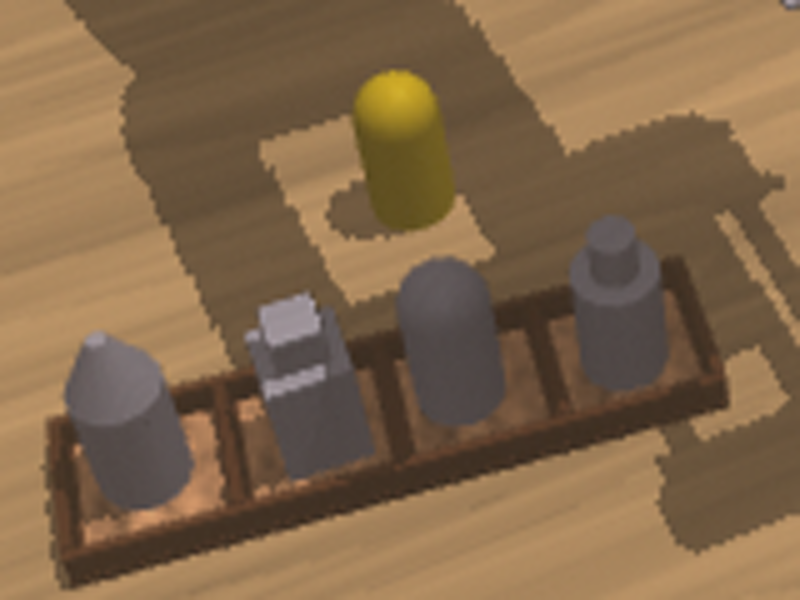

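View pics/b.png

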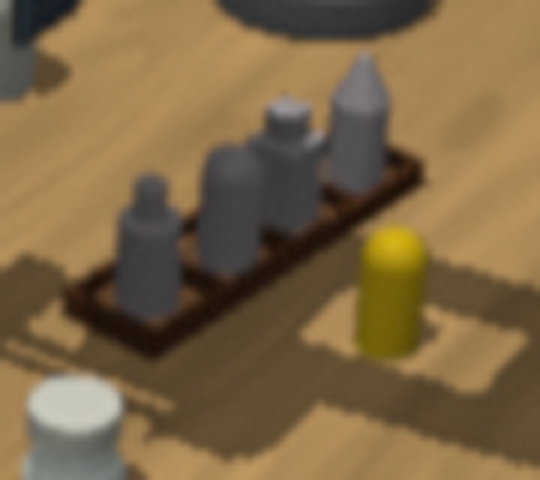

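View pics/c.png

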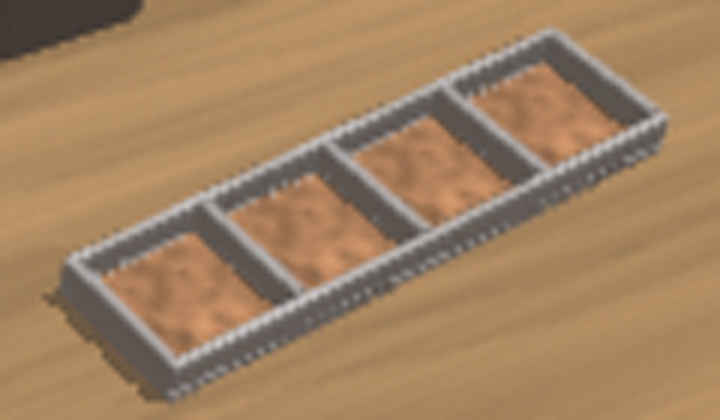

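The four stakes are confirmed from the robot's left as spigot, dome, square, cone. Next I'll fit the rack outlines on their rims and the stake bodies from both cameras.

```bash
cat > fit.py <<'E'
from h import *
from scipy.optimize import least_squares
def rack(P,box,zr=(0.0135,0.019)):
    m=(P[...,2]>zr[0])&(P[...,2]<zr[1])&(P[...,0]>box[0])&(P[...,0]<box[1])&(P[...,1]>box[2])&(P[...,1]<box[3])
    l=cv2.connectedComponentsWithStats(cv2.dilate(m.astype(np.uint8),np.ones((3,3))))
    i=1+np.argmax(l[2][1:,4]); q=P[m&(l[1]==i)][:,:2]
    (c,sz,a)=cv2.minAreaRect((q*1000).astype(np.float32))
    b=cv2.boxPoints((c,sz,a)); e=[b[1]-b[0],b[2]-b[1]]; e=max(e,key=np.linalg.norm); e=e*np.sign(e[1])
    return np.array(c)/1000,sorted(sz),np.arctan2(-e[0],e[1]),len(q)
def circ(q,r=.015,c0=None):
    f=lambda c:np.hypot(*(q-c).T)-r
    s=least_squares(f,q.mean(0) if c0 is None else c0,loss="soft_l1",f_scale=.001); return s.x,np.abs(s.fun).mean()
E
python3 - <<'E'
from fit import *
s=np.load("scene0.npz"); e=np.load("side0.npz")
g=[(.555,.59,-.165,-.115),(.54,.58,-.217,-.167),(.53,.575,-.265,-.217),(.52,.565,-.32,-.27)]
for n,d in(("s",s),("e",e)):
    P=pts(d)
    print(n,"emp",rack(P,(.35,.75,.06,.4)),"full",rack(P,(.48,.62,-.34,-.08)))
    for name in "s":
        pass
for nm,x0 in zip(["spigot","dome","square","cone"],[(.562,-.141),(.552,-.192),(.545,-.243),(.538,-.294)]):
    Q=[]
    for d in(s,e):
        P=pts(d); q=P[(P[...,2]>.022)&(P[...,2]<.048)&(np.hypot(P[...,0]-x0[0],P[...,1]-x0[1])<.026)][:,:2]; Q.append(q)
    A=[np.array(x0)+0]
    print(nm,[(circ(q,c0=x0)[0].round(4),round(circ(q,c0=x0)[1],4),len(q)) for q in Q],circ(np.vstack(Q),c0=x0))
    if nm=="square": print(cv2.minAreaRect((np.vstack(Q)*1000).astype(np.float32)))
E
```

```text
s emp (array([0.54279559, 0.18935202]), [58.94526290893555, 215.0542449951172], np.float32(0.107821666), 648) full (array([ 0.55113928, -0.21463162]), [58.27058029174805, 211.98098754882812], np.float32(-0.13157114), 892)
e emp (array([0.54238159, 0.18840329]), [56.73662185668945, 214.713134765625], np.float32(0.10662172), 568) full (array([ 0.55087921, -0.21361395]), [58.38656997680664, 213.7139434814453], np.float32(-0.1218467), 237)
spigot [(array([ 0.561, -0.138]), np.float64(0.0005), 179), (array([ 0.5625, -0.139 ]), np.float64(0.001), 90)] (array([ 0.56124393, -0.13835484]), np.float64(0.0008328349414743066))
dome [(array([ 0.5499, -0.1918]), np.float64(0.0006), 189), (array([ 0.5516, -0.1923]), np.float64(0.0011), 84)] (array([ 0.55011762, -0.19200407]), np.float64(0.0008356654497609869))
square [(array([ 0.5485, -0.2385]), np.float64(0.0016), 188), (array([ 0.5478, -0.2388]), np.float64(0.0018), 79)] (array([ 0.54834404, -0.23862123]), np.float64(0.0016713777311689172))
((548.4243774414062, -236.9237823486328), (30.801759719848633, 30.90248680114746), 89.04530334472656)
cone [(array([ 0.5361, -0.2925]), np.float64(0.0005), 209), (array([ 0.5378, -0.2932]), np.float64(0.0011), 78)] (array([ 0.53632732, -0.29272342]), np.float64(0.000793827293300459))
```

```bash
cat > go.py <<'E'
import sys
from h import *
from workcell import ctrl
s=ctrl.sense(); Rm=R.from_rotvec(s["tool_rot"])
Rn=np.array([[0,0,1],[-1,0,0],[0,-1,0]],float)
yaw=(Rm*R.from_matrix(Rn).inv()).as_rotvec()
print("t",round(s["clock"],2),"pos",s["position"].round(4),"rotdev",yaw.round(3),"F",s["ft_force"].round(1),"w",round(s["grip_width"],4))
if len(sys.argv)>1:
    x,y,z,w=map(float,sys.argv[1:])
    Rt=R.from_rotvec([0,0,w])*R.from_matrix(Rn)
    print("offset",(Rm.inv().apply(np.array([x,y,z])-s["position"])/.1).round(3),"turn",((Rm.inv()*Rt).as_rotvec()/2/np.pi).round(4))
E
python3 go.py .5612 -.1384 .133 -.127
```

```text
t 0.15 pos [0.5747 0.     0.2243] rotdev [0.    0.001 0.   ] F [-1.   0.3 -0.1] w 0.0912
offset [ 1.384  0.913 -0.134] turn [0.0002 0.0202 0.    ]
```

Request:
{"api": "drive_tool", "payload": {"steps": [{"offset":[0.25,0.15,-0.03],"turn":[0,0.005,0],"hand":-1},{"offset":[0.5,0.3,-0.06],"turn":[0,0.01,0],"hand":-1},{"offset":[0.75,0.45,-0.09],"turn":[0,0.015,0],"hand":-1},{"offset":[1,0.6,-0.13],"turn":[0,0.02,0],"hand":-1},{"offset":[1,0.6,-0.13],"turn":[0,0.02,0],"hand":-1}], "newtons": 30}}

```text
clock: 0.78
position: [0.5608, -0.101, 0.1635]
tool_rot: [-1.148, 1.305, -1.301]
ft_force: [0.4, 0.3, -0.5]
grip_width: 0.0916
```

```bash
python3 go.py .5612 -.1384 .133 -.127
```

```text
t 0.78 pos [ 0.5608 -0.101   0.1635] rotdev [ 0.     0.003 -0.128] F [ 0.4  0.3 -0.5] w 0.0916
offset [0.37  0.305 0.052] turn [ 0.0005 -0.0001 -0.    ]
```

Request:
{"api": "drive_tool", "payload": {"steps": [{"offset":[0.12,0.1,0.02],"turn":[0,0,0],"hand":-1},{"offset":[0.25,0.2,0.04],"turn":[0,0,0],"hand":-1},{"offset":[0.37,0.31,0.05],"turn":[0,0,0],"hand":-1},{"offset":[0.37,0.31,0.05],"turn":[0,0,0],"hand":-1},{"offset":[0.37,0.31,0.05],"turn":[0,0,0],"hand":-1}]}}

```text
clock: 1.4
position: [0.5625, -0.1373, 0.134]
tool_rot: [-1.147, 1.301, -1.301]
ft_force: [0.5, 0.3, -0.3]
grip_width: 0.0912
```

```bash
python3 go.py .5612 -.1384 .033 -.127
python3 - <<'E'
from workcell import get_image
import cv2
d=get_image("wrist"); cv2.imwrite("pics/w1.png",d["image"])
E
```

```text
t 1.4 pos [ 0.5625 -0.1373  0.134 ] rotdev [ 0.    -0.    -0.126] F [ 0.5  0.3 -0.3] w 0.0912
offset [ 0.013  1.01  -0.012] turn [-0.      0.0002 -0.    ]
```

View pics/w1.png

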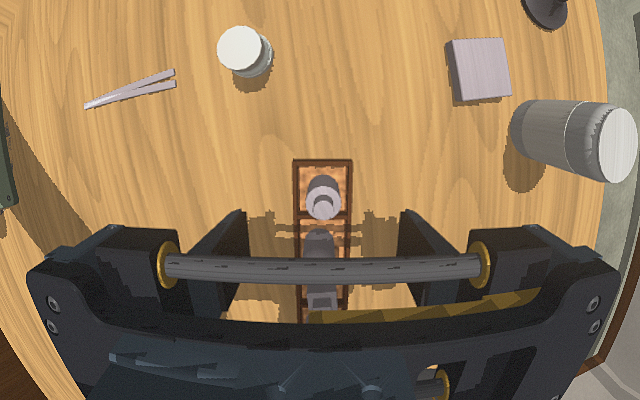

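The spigot stake, at (323,200), is centred between the fingers. I'll descend.

Request:
{"api": "drive_tool", "payload": {"steps": [{"offset":[0.01,0.25,-0.01],"turn":[0,0,0],"hand":-1},{"offset":[0.01,0.5,-0.01],"turn":[0,0,0],"hand":-1},{"offset":[0.01,0.75,-0.01],"turn":[0,0,0],"hand":-1},{"offset":[0.01,1,-0.01],"turn":[0,0,0],"hand":-1},{"offset":[0.01,1,-0.01],"turn":[0,0,0],"hand":-1}]}}

```text
clock: 2.08
position: [0.5602, -0.1375, 0.0328]
tool_rot: [-1.149, 1.304, -1.299]
ft_force: [-0.4, 0.0, 0.9]
grip_width: 0.0911
```

Request:
{"api": "drive_tool", "payload": {"steps": [{"offset":[0,0,0],"turn":[0,0,0],"hand":1},{"offset":[0,0,0],"turn":[0,0,0],"hand":1},{"offset":[0,0,0],"turn":[0,0,0],"hand":1},{"offset":[0,0,0],"turn":[0,0,0],"hand":1},{"offset":[0,0,0],"turn":[0,0,0],"hand":1}], "newtons": 30}}

```text
clock: 2.7
position: [0.5613, -0.1382, 0.0341]
tool_rot: [-1.147, 1.301, -1.301]
ft_force: [0.1, -0.4, -0.6]
grip_width: 0.044
```

```bash
python3 go.py .5612 -.1384 .133 -.127
```

```text
t 2.7 pos [ 0.5613 -0.1382  0.0341] rotdev [-0.    -0.    -0.126] F [ 0.1 -0.4 -0.6] w 0.044
offset [ 0.002 -0.989 -0.   ] turn [-0.      0.0002 -0.    ]
```

Request:
{"api": "drive_tool", "payload": {"steps": [{"offset":[0,0,0],"turn":[0,0,0],"hand":1},{"offset":[0,0,0],"turn":[0,0,0],"hand":1},{"offset":[0,0,0],"turn":[0,0,0],"hand":1},{"offset":[0,-0.05,0],"turn":[0,0,0],"hand":1},{"offset":[0,-0.1,0],"turn":[0,0,0],"hand":1}]}}

```text
clock: 3.32
position: [0.5608, -0.1381, 0.0439]
tool_rot: [-1.148, 1.302, -1.3]
ft_force: [0.7, 1.1, -2.7]
grip_width: 0.0294
```

Request:
{"api": "drive_tool", "payload": {"steps": [{"offset":[0,-0.2,0],"turn":[0,0,0],"hand":1},{"offset":[0,-0.4,0],"turn":[0,0,0],"hand":1},{"offset":[0,-0.65,0],"turn":[0,0,0],"hand":1},{"offset":[0,-0.9,0],"turn":[0,0,0],"hand":1},{"offset":[0,-0.9,0],"turn":[0,0,0],"hand":1}]}}

```text
clock: 3.95
position: [0.5624, -0.1385, 0.1359]
tool_rot: [-1.144, 1.297, -1.304]
ft_force: [0.3, -0.1, -2.6]
grip_width: 0.0289
```

```bash
python3 go.py .5509 .1115 .135 .107
python3 - <<'E'
from workcell import get_image
import cv2
d=get_image("scene"); cv2.imwrite("pics/s2.png",d["image"])
E
```

```text
t 3.95 pos [ 0.5624 -0.1385  0.1359] rotdev [-0.001 -0.005 -0.126] F [ 0.3 -0.1 -2.6] w 0.0289
offset [-2.466  0.006 -0.428] turn [-0.0007 -0.037   0.0002]
```

View pics/s2.png

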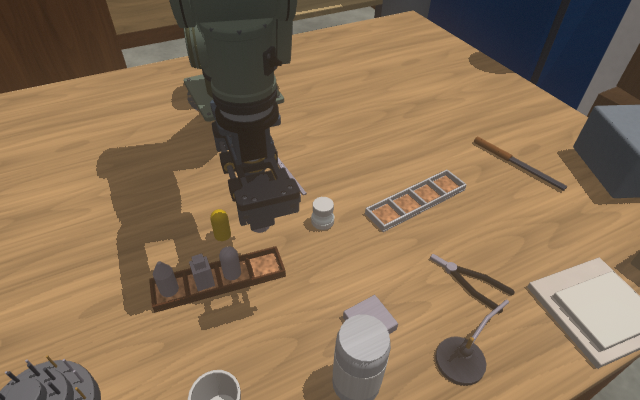

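Request:
{"api": "drive_tool", "payload": {"steps": [{"offset":[-0.2,0,-0.03],"turn":[0,-0.01,0],"hand":1},{"offset":[-0.4,0,-0.07],"turn":[0,-0.02,0],"hand":1},{"offset":[-0.6,0,-0.1],"turn":[0,-0.03,0],"hand":1},{"offset":[-0.8,0,-0.14],"turn":[0,-0.037,0],"hand":1},{"offset":[-1,0,-0.17],"turn":[0,-0.037,0],"hand":1}]}}

```text
clock: 4.62
position: [0.5567, -0.0351, 0.1339]
tool_rot: [-1.258, 1.129, -1.129]
ft_force: [0.6, 0.5, -2.3]
grip_width: 0.0294
```

```bash
python3 go.py .5509 .1115 .135 .107
```

```text
t 4.62 pos [ 0.5567 -0.0351  0.1339] rotdev [0.    0.    0.108] F [ 0.6  0.5 -2.3] w 0.0294
offset [-1.464 -0.011  0.1  ] turn [ 0.      0.0001 -0.    ]
```

Request:
{"api": "drive_tool", "payload": {"steps": [{"offset":[-0.2,0,0.02],"turn":[0,0,0],"hand":1},{"offset":[-0.4,0,0.04],"turn":[0,0,0],"hand":1},{"offset":[-0.6,0,0.06],"turn":[0,0,0],"hand":1},{"offset":[-0.8,0,0.08],"turn":[0,0,0],"hand":1},{"offset":[-1,0,0.1],"turn":[0,0,0],"hand":1}]}}

```text
clock: 5.25
position: [0.5562, 0.065, 0.1339]
tool_rot: [-1.258, 1.13, -1.13]
ft_force: [0.3, -0.2, -2.5]
grip_width: 0.0292
```

Request:
{"api": "drive_tool", "payload": {"steps": [{"offset":[-0.2,0,0],"turn":[0,0,0],"hand":1},{"offset":[-0.35,0,0],"turn":[0,0,0],"hand":1},{"offset":[-0.46,0,0],"turn":[0,0,0],"hand":1},{"offset":[-0.46,0,0],"turn":[0,0,0],"hand":1},{"offset":[-0.46,0,0],"turn":[0,0,0],"hand":1}]}}

```text
clock: 5.88
position: [0.5513, 0.109, 0.134]
tool_rot: [-1.258, 1.13, -1.131]
ft_force: [0.3, -0.5, -2.5]
grip_width: 0.0289
```

```bash
python3 go.py .5509 .1115 .035 .107
python3 - <<'E'
from workcell import get_image
import cv2
d=get_image("wrist"); cv2.imwrite("pics/w3.png",d["image"])
E
```

```text
t 5.88 pos [0.5513 0.109  0.134 ] rotdev [-0.    -0.     0.107] F [ 0.3 -0.5 -2.5] w 0.0289
offset [-0.026  0.99  -0.001] turn [-0.     -0.0001  0.0001]
```

View pics/w3.png

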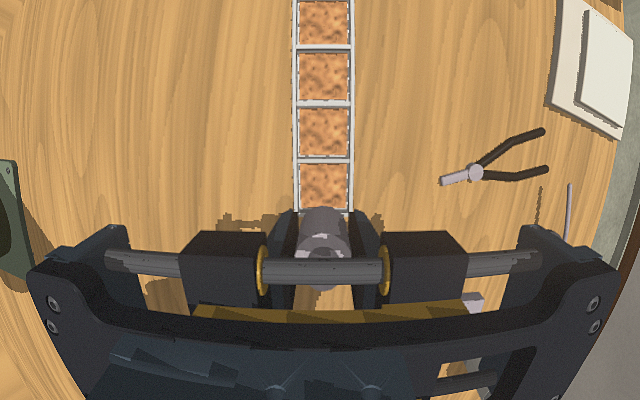

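The wrist view shows the stake in line with the row, with the right-end bay at (325,185). I'll lower it.

Request:
{"api": "drive_tool", "payload": {"steps": [{"offset":[-0.03,0.25,0],"turn":[0,0,0],"hand":1},{"offset":[-0.03,0.5,0],"turn":[0,0,0],"hand":1},{"offset":[-0.03,0.75,0],"turn":[0,0,0],"hand":1},{"offset":[-0.03,0.9,0],"turn":[0,0,0],"hand":1},{"offset":[-0.03,0.9,0],"turn":[0,0,0],"hand":1}]}}

```text
clock: 6.55
position: [0.5504, 0.1119, 0.0431]
tool_rot: [-1.259, 1.132, -1.13]
ft_force: [-0.3, 0.5, -1.9]
grip_width: 0.0294
```

```bash
python3 go.py .5509 .1115 .0342 .107
python3 - <<'E'
from workcell import get_image
import cv2
d=get_image("scene"); cv2.imwrite("pics/s4.png",cv2.resize(d["image"][120:260,330:500],None,fx=4,fy=4))
E
```

```text
t 6.55 pos [0.5504 0.1119 0.0431] rotdev [-0.     0.002  0.106] F [-0.3  0.5 -1.9] w 0.0294
offset [0.005 0.089 0.005] turn [ 0.0003 -0.0001  0.    ]
```

View pics/s4.png

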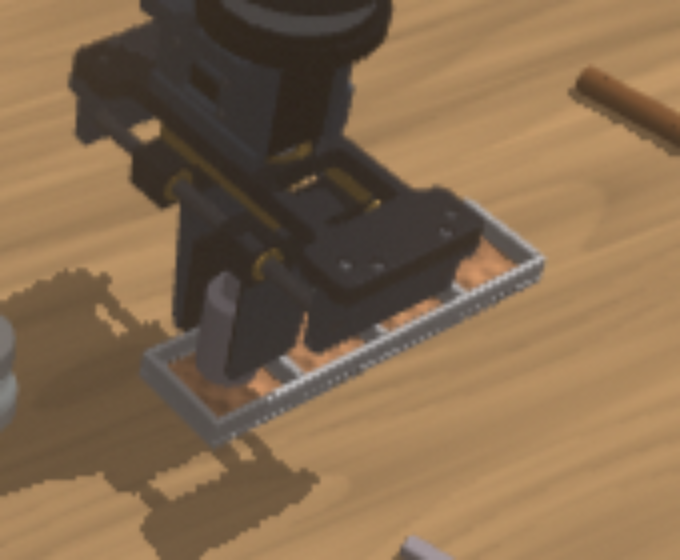

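The stake, at (225,340) in the crop, hangs in the right-end bay. I'll lower the last 9 mm, open and rise.

Request:
{"api": "drive_tool", "payload": {"steps": [{"offset":[0,0.04,0],"turn":[0,0,0],"hand":1},{"offset":[0,0.08,0],"turn":[0,0,0],"hand":1},{"offset":[0,0.09,0],"turn":[0,0,0],"hand":1},{"offset":[0,0.09,0],"turn":[0,0,0],"hand":1},{"offset":[0,0.09,0],"turn":[0,0,0],"hand":1}]}}

```text
clock: 7.22
position: [0.551, 0.1124, 0.0351]
tool_rot: [-1.258, 1.13, -1.13]
ft_force: [-0.0, -0.1, -3.1]
grip_width: 0.0294
```

Request:
{"api": "drive_tool", "payload": {"steps": [{"offset":[0,0,0],"turn":[0,0,0],"hand":-1},{"offset":[0,0,0],"turn":[0,0,0],"hand":-1},{"offset":[0,0,0],"turn":[0,0,0],"hand":-1},{"offset":[0,0,0],"turn":[0,0,0],"hand":-1},{"offset":[0,0,0],"turn":[0,0,0],"hand":-1}]}}

```text
clock: 7.85
position: [0.551, 0.1124, 0.035]
tool_rot: [-1.258, 1.13, -1.13]
ft_force: [0.2, -0.0, -0.2]
grip_width: 0.0766
```

Request:
{"api": "drive_tool", "payload": {"steps": [{"offset":[0,-0.15,0],"turn":[0,0,0],"hand":-1},{"offset":[0,-0.4,0],"turn":[0,0,0],"hand":-1},{"offset":[0,-0.7,0],"turn":[0,0,0],"hand":-1},{"offset":[0,-1,0],"turn":[0,0,0],"hand":-1},{"offset":[0,-1,0],"turn":[0,0,0],"hand":-1}]}}

```text
clock: 8.48
position: [0.5528, 0.1127, 0.1383]
tool_rot: [-1.252, 1.126, -1.133]
ft_force: [0.4, 0.2, -0.3]
grip_width: 0.0914
```

```bash
cat > look.py <<'E'
import sys
from fit import *
from workcell import get_image
n,x,y=sys.argv[1],float(sys.argv[2]),float(sys.argv[3])
d=get_image("scene"); cv2.imwrite(f"pics/{n}.png",d["image"])
P=pts(d); m=(P[...,2]>.022)&(np.hypot(P[...,0]-x,P[...,1]-y)<.026)&(P[...,2]<.09)
q=P[m]; b=q[q[:,2]<.048]; print("circle",circ(b[:,:2],c0=(x,y)),"top",np.percentile(q[:,2],99),len(b))
c,yw=np.array([.5426,.189]),.107; a=np.array([np.cos(yw),np.sin(yw)]);e=np.array([-a[1],a[0]])
v=circ(b[:,:2],c0=(x,y))[0]-c; print("in alu rack x,y",(v@a).round(4),(v@e).round(4))
E
python3 look.py s5 .5509 .1115; python3 go.py .5501 -.192 .135 -.127
```

```text
circle (array([0.54995369, 0.11297313]), np.float64(0.0006263179725447997)) top 0.0708915106912373 162
in alu rack x,y -0.0008 -0.0764
t 8.53 pos [0.5516 0.1125 0.1364] rotdev [ 0.    -0.003  0.107] F [-0.3  0.1 -0.7] w 0.0915
offset [ 3.026  0.013 -0.339] turn [-0.0005  0.0372 -0.0001]
```

View pics/s5.png

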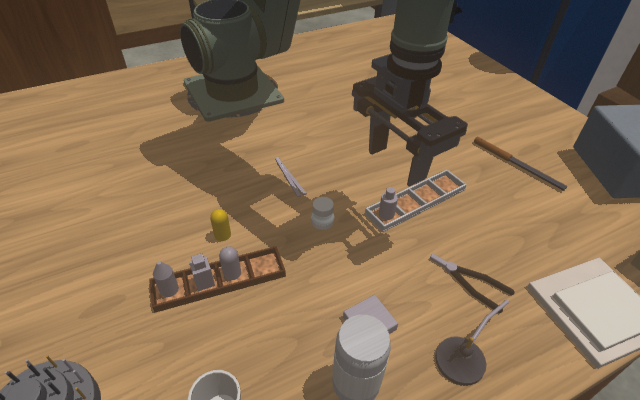

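The spigot stake stands in the right-end bay at (389,204), within 2 mm of centre. Next is the dome.

Request:
{"api": "drive_tool", "payload": {"steps": [{"offset":[0.25,0,-0.03],"turn":[0,0.01,0],"hand":-1},{"offset":[0.5,0,-0.06],"turn":[0,0.02,0],"hand":-1},{"offset":[0.75,0,-0.09],"turn":[0,0.03,0],"hand":-1},{"offset":[1,0,-0.11],"turn":[0,0.037,0],"hand":-1},{"offset":[1,0,-0.11],"turn":[0,0.037,0],"hand":-1}]}}

```text
clock: 9.15
position: [0.5498, 0.0106, 0.1338]
tool_rot: [-1.148, 1.304, -1.302]
ft_force: [-0.2, 1.1, 0.4]
grip_width: 0.0915
```

Request:
{"api": "drive_tool", "payload": {"steps": [{"offset":[0.25,0,0.03],"turn":[0,0,0],"hand":-1},{"offset":[0.5,0,0.06],"turn":[0,0,0],"hand":-1},{"offset":[0.75,0,0.09],"turn":[0,0,0],"hand":-1},{"offset":[1,0,0.12],"turn":[0,0,0],"hand":-1},{"offset":[1,0,0.12],"turn":[0,0,0],"hand":-1}]}}

```text
clock: 9.78
position: [0.5497, -0.0892, 0.1342]
tool_rot: [-1.147, 1.303, -1.301]
ft_force: [-0.4, 0.9, 0.7]
grip_width: 0.0913
```

```bash
python3 go.py .5501 -.192 .135 -.127
```

```text
t 9.78 pos [ 0.5497 -0.0892  0.1342] rotdev [ 0.001  0.001 -0.127] F [-0.4  0.9  0.7] w 0.0913
offset [ 1.019 -0.008  0.134] turn [ 0.0002  0.     -0.0001]
```

Request:
{"api": "drive_tool", "payload": {"steps": [{"offset":[0.25,0,0.03],"turn":[0,0,0],"hand":-1},{"offset":[0.5,0,0.06],"turn":[0,0,0],"hand":-1},{"offset":[0.75,0,0.1],"turn":[0,0,0],"hand":-1},{"offset":[1,0,0.13],"turn":[0,0,0],"hand":-1},{"offset":[1,0,0.13],"turn":[0,0,0],"hand":-1}]}}

```text
clock: 10.4
position: [0.5505, -0.1895, 0.1344]
tool_rot: [-1.147, 1.303, -1.301]
ft_force: [0.4, -0.5, -0.4]
grip_width: 0.0908
```

```bash
python3 go.py .5501 -.192 .034 -.127
```

```text
t 10.4 pos [ 0.5505 -0.1895  0.1344] rotdev [ 0.001  0.001 -0.127] F [ 0.4 -0.5 -0.4] w 0.0908
offset [0.026 1.004 0.   ] turn [ 0.0001  0.0001 -0.0001]
```

Request:
{"api": "drive_tool", "payload": {"steps": [{"offset":[0.02,0.25,0],"turn":[0,0,0],"hand":-1},{"offset":[0.02,0.5,0],"turn":[0,0,0],"hand":-1},{"offset":[0.02,0.75,0],"turn":[0,0,0],"hand":-1},{"offset":[0.02,1,0],"turn":[0,0,0],"hand":-1},{"offset":[0.02,1,0],"turn":[0,0,0],"hand":-1}]}}

```text
clock: 11.02
position: [0.5488, -0.1894, 0.0331]
tool_rot: [-1.15, 1.305, -1.296]
ft_force: [0.6, 0.6, -0.2]
grip_width: 0.091
```

Request:
{"api": "drive_tool", "payload": {"steps": [{"offset":[0,0,0],"turn":[0,0,0],"hand":1},{"offset":[0,0,0],"turn":[0,0,0],"hand":1},{"offset":[0,0,0],"turn":[0,0,0],"hand":1},{"offset":[0,0,0],"turn":[0,0,0],"hand":1},{"offset":[0,0,0],"turn":[0,0,0],"hand":1}]}}

```text
clock: 11.65
position: [0.5502, -0.1919, 0.0352]
tool_rot: [-1.147, 1.301, -1.302]
ft_force: [-0.6, 0.5, -0.7]
grip_width: 0.0436
```

Request:
{"api": "drive_tool", "payload": {"steps": [{"offset":[0,0,0],"turn":[0,0,0],"hand":1},{"offset":[0,0,0],"turn":[0,0,0],"hand":1},{"offset":[0,0,0],"turn":[0,0,0],"hand":1},{"offset":[0,-0.05,0],"turn":[0,0,0],"hand":1},{"offset":[0,-0.1,0],"turn":[0,0,0],"hand":1}]}}

```text
clock: 12.28
position: [0.5496, -0.1916, 0.0449]
tool_rot: [-1.148, 1.302, -1.3]
ft_force: [0.6, -0.1, -3.1]
grip_width: 0.0294
```

Request:
{"api": "drive_tool", "payload": {"steps": [{"offset":[0,-0.2,0],"turn":[0,0,0],"hand":1},{"offset":[0,-0.4,0],"turn":[0,0,0],"hand":1},{"offset":[0,-0.65,0],"turn":[0,0,0],"hand":1},{"offset":[0,-0.9,0],"turn":[0,0,0],"hand":1},{"offset":[0,-0.9,0],"turn":[0,0,0],"hand":1}]}}

```text
clock: 12.9
position: [0.5512, -0.1922, 0.1369]
tool_rot: [-1.145, 1.297, -1.304]
ft_force: [-0.1, 0.8, -3.5]
grip_width: 0.0295
```

```bash
python3 go.py .5454 .1632 .137 .107
```

```text
t 12.9 pos [ 0.5512 -0.1922  0.1369] rotdev [-0.001 -0.004 -0.126] F [-0.1  0.8 -3.5] w 0.0295
offset [-3.519 -0.007 -0.503] turn [-0.0007 -0.037   0.0002]
```

Request:
{"api": "drive_tool", "payload": {"steps": [{"offset":[-0.2,0,-0.03],"turn":[0,-0.01,0],"hand":1},{"offset":[-0.4,0,-0.06],"turn":[0,-0.02,0],"hand":1},{"offset":[-0.6,0,-0.09],"turn":[0,-0.03,0],"hand":1},{"offset":[-0.8,0,-0.12],"turn":[0,-0.037,0],"hand":1},{"offset":[-1,0,-0.14],"turn":[0,-0.037,0],"hand":1}]}}

```text
clock: 13.52
position: [0.5487, -0.0891, 0.1349]
tool_rot: [-1.258, 1.129, -1.129]
ft_force: [-1.0, 0.4, -2.4]
grip_width: 0.0292
```

Request:
{"api": "drive_tool", "payload": {"steps": [{"offset":[-0.2,0,0.02],"turn":[0,0,0],"hand":1},{"offset":[-0.4,0,0.04],"turn":[0,0,0],"hand":1},{"offset":[-0.6,0,0.06],"turn":[0,0,0],"hand":1},{"offset":[-0.8,0,0.08],"turn":[0,0,0],"hand":1},{"offset":[-1,0,0.09],"turn":[0,0,0],"hand":1}]}}

```text
clock: 14.15
position: [0.5471, 0.0109, 0.135]
tool_rot: [-1.258, 1.13, -1.13]
ft_force: [-0.4, -0.6, -1.9]
grip_width: 0.0296
```

Request:
{"api": "drive_tool", "payload": {"steps": [{"offset":[-0.2,0,0.02],"turn":[0,0,0],"hand":1},{"offset":[-0.4,0,0.04],"turn":[0,0,0],"hand":1},{"offset":[-0.6,0,0.06],"turn":[0,0,0],"hand":1},{"offset":[-0.8,0,0.08],"turn":[0,0,0],"hand":1},{"offset":[-1,0,0.09],"turn":[0,0,0],"hand":1}]}}

```text
clock: 14.78
position: [0.5454, 0.1113, 0.135]
tool_rot: [-1.258, 1.13, -1.13]
ft_force: [-0.3, 0.3, -2.8]
grip_width: 0.0291
```

```bash
python3 go.py .5454 .1632 .136 .107
```

```text
t 14.78 pos [0.5454 0.1113 0.135 ] rotdev [ 0.    -0.     0.107] F [-0.3  0.3 -2.8] w 0.0291
offset [-0.516 -0.01   0.056] turn [-0. -0.  0.]
```

Request:
{"api": "drive_tool", "payload": {"steps": [{"offset":[-0.2,0,0.02],"turn":[0,0,0],"hand":1},{"offset":[-0.4,0,0.04],"turn":[0,0,0],"hand":1},{"offset":[-0.52,0,0.05],"turn":[0,0,0],"hand":1},{"offset":[-0.52,0,0.05],"turn":[0,0,0],"hand":1},{"offset":[-0.52,0,0.05],"turn":[0,0,0],"hand":1}]}}

```text
clock: 15.4
position: [0.5447, 0.1618, 0.1349]
tool_rot: [-1.258, 1.13, -1.131]
ft_force: [-0.9, 1.0, -2.9]
grip_width: 0.0289
```

```bash
python3 go.py .5454 .1632 .0355 .107
```

```text
t 15.4 pos [0.5447 0.1618 0.1349] rotdev [-0.001  0.     0.107] F [-0.9  1.  -2.9] w 0.0289
offset [-0.014  0.994  0.008] turn [ 0.     -0.      0.0001]
```

Request:
{"api": "drive_tool", "payload": {"steps": [{"offset":[-0.01,0.25,0.01],"turn":[0,0,0],"hand":1},{"offset":[-0.01,0.5,0.01],"turn":[0,0,0],"hand":1},{"offset":[-0.01,0.75,0.01],"turn":[0,0,0],"hand":1},{"offset":[-0.01,0.9,0.01],"turn":[0,0,0],"hand":1},{"offset":[-0.01,0.9,0.01],"turn":[0,0,0],"hand":1}]}}

```text
clock: 16.02
position: [0.5451, 0.1627, 0.0441]
tool_rot: [-1.26, 1.132, -1.13]
ft_force: [-0.3, 0.9, -1.9]
grip_width: 0.0289
```

Request:
{"api": "drive_tool", "payload": {"steps": [{"offset":[0,0.03,0],"turn":[0,0,0],"hand":1},{"offset":[0,0.06,0],"turn":[0,0,0],"hand":1},{"offset":[0,0.09,0],"turn":[0,0,0],"hand":1},{"offset":[0,0.09,0],"turn":[0,0,0],"hand":1},{"offset":[0,0.09,0],"turn":[0,0,0],"hand":1}]}}

```text
clock: 16.65
position: [0.5458, 0.1634, 0.0361]
tool_rot: [-1.258, 1.13, -1.13]
ft_force: [-0.0, 0.1, -2.5]
grip_width: 0.029
```

```bash
python3 go.py .5454 .1632 .0352 .107
```

```text
t 16.65 pos [0.5458 0.1634 0.0361] rotdev [ 0.    -0.     0.107] F [-0.   0.1 -2.5] w 0.029
offset [ 0.001  0.009 -0.004] turn [-0. -0. -0.]
```

Less than 1 mm above the floor; I'll release, rise and look.

Request:
{"api": "drive_tool", "payload": {"steps": [{"offset":[0,0.01,0],"turn":[0,0,0],"hand":1},{"offset":[0,0.01,0],"turn":[0,0,0],"hand":-1},{"offset":[0,0.01,0],"turn":[0,0,0],"hand":-1},{"offset":[0,0.01,0],"turn":[0,0,0],"hand":-1},{"offset":[0,0.01,0],"turn":[0,0,0],"hand":-1}]}}

```text
clock: 17.27
position: [0.5458, 0.1633, 0.0351]
tool_rot: [-1.257, 1.13, -1.13]
ft_force: [-0.1, -0.9, 0.4]
grip_width: 0.0661
```

Request:
{"api": "drive_tool", "payload": {"steps": [{"offset":[0,-0.15,0],"turn":[0,0,0],"hand":-1},{"offset":[0,-0.4,0],"turn":[0,0,0],"hand":-1},{"offset":[0,-0.7,0],"turn":[0,0,0],"hand":-1},{"offset":[0,-1,0],"turn":[0,0,0],"hand":-1},{"offset":[0,-1,0],"turn":[0,0,0],"hand":-1}]}}

```text
clock: 17.9
position: [0.5475, 0.1638, 0.1383]
tool_rot: [-1.252, 1.126, -1.132]
ft_force: [0.4, 0.8, -0.1]
grip_width: 0.0912
```

```bash
python3 look.py s6 .5454 .1632; python3 go.py .5485 -.2385 .135 -.127
```

```text
circle (array([0.54474939, 0.16386825]), np.float64(0.0006258226753124221)) top 0.06692690562227405 165
in alu rack x,y -0.0005 -0.0252
t 17.95 pos [0.5463 0.1635 0.1365] rotdev [ 0.001 -0.003  0.107] F [ 1.  -0.1 -0.2] w 0.0916
offset [ 3.999  0.011 -0.407] turn [-0.0005  0.0372 -0.0001]
```

View pics/s6.png

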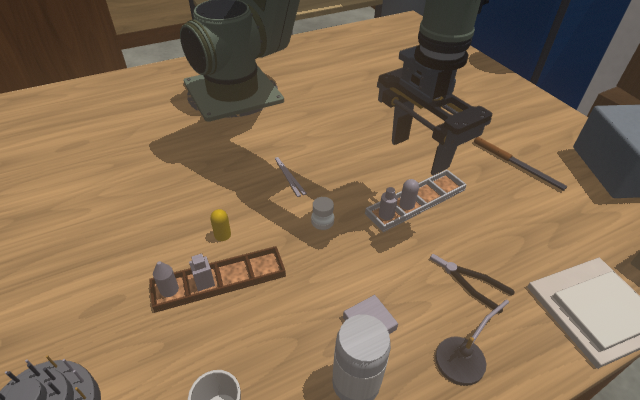

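The dome stands in its bay at (410,195), centred within 1 mm. Next is the square stake; I'll refine its centre and yaw now that its neighbour is gone.

Run:
```python
from fit import *
from workcell import get_image
for n in("scene","side"):
    d=get_image(n);P=pts(d);m=(np.hypot(P[...,0]-.548,P[...,1]+.239)<.027)
    for lo,hi in((.022,.050),(.022,.055),(.0605,.072)):
        q=P[m&(P[...,2]>lo)&(P[...,2]<hi)][:,:2]
        if len(q)>8:print(n,lo,hi,len(q),[np.round(t,1) for t in cv2.minAreaRect((q*1000).astype(np.float32))],np.median(q,axis=0).round(4))
d=get_image("scene"); cv2.imwrite("pics/sq.png",cv2.resize(d["image"][240:305,145:245],None,fx=7,fy=7,interpolation=cv2.INTER_CUBIC))
```

```text
scene 0.022 0.05 208 [array([ 556.3, -237.7]), array([27.5, 17.3]), np.float64(78.1)] [ 0.5618 -0.2393]
scene 0.022 0.055 367 [array([ 548.9, -238.1]), array([27.8, 29.1]), np.float64(87.1)] [ 0.561  -0.2391]
scene 0.0605 0.072 131 [array([ 548.8, -238.1]), array([16.7, 18.1]), np.float64(88.4)] [ 0.5516 -0.2383]
side 0.022 0.05 107 [array([ 541.5, -231.4]), array([37.3, 20.4]), np.float64(44.4)] [ 0.5414 -0.2262]
side 0.022 0.055 145 [array([ 543.6, -231.8]), array([36.9, 24.3]), np.float64(34.9)] [ 0.5417 -0.2265]
side 0.0605 0.072 36 [array([ 548. , -236.2]), array([17.6, 15.7]), np.float64(87.7)] [ 0.5467 -0.2334]
```

View pics/sq.png

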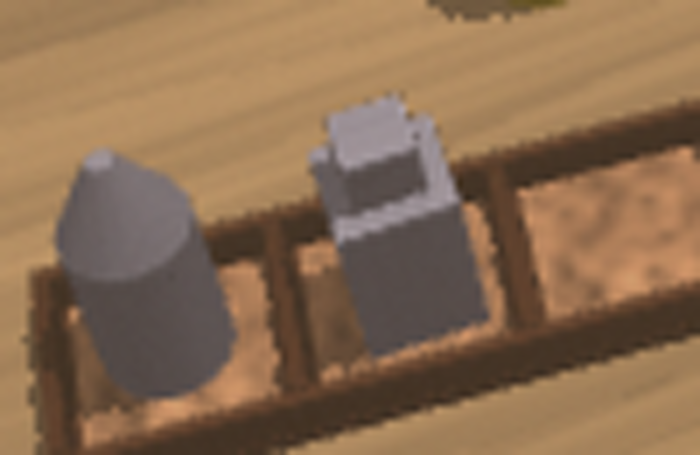

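Request:
{"api": "drive_tool", "payload": {"steps": [{"offset":[0.25,0,-0.03],"turn":[0,0.006,0],"hand":-1},{"offset":[0.5,0,-0.06],"turn":[0,0.012,0],"hand":-1},{"offset":[0.75,0,-0.09],"turn":[0,0.018,0],"hand":-1},{"offset":[1,0,-0.1],"turn":[0,0.0235,0],"hand":-1},{"offset":[1,0,-0.1],"turn":[0,0.0235,0],"hand":-1}]}}

```text
clock: 18.73
position: [0.5458, 0.0616, 0.1338]
tool_rot: [-1.191, 1.242, -1.24]
ft_force: [-0.3, 1.8, -1.0]
grip_width: 0.0911
```

Request:
{"api": "drive_tool", "payload": {"steps": [{"offset":[0.25,0,0.01],"turn":[0,0,0],"hand":-1},{"offset":[0.5,0,0.02],"turn":[0,0,0],"hand":-1},{"offset":[0.75,0,0.03],"turn":[0,0,0],"hand":-1},{"offset":[1,0,0.04],"turn":[0,0,0],"hand":-1},{"offset":[1,0,0.04],"turn":[0,0,0],"hand":-1}]}}

```text
clock: 19.35
position: [0.5461, -0.0375, 0.1343]
tool_rot: [-1.19, 1.241, -1.239]
ft_force: [0.6, -0.3, -0.6]
grip_width: 0.0911
```

Request:
{"api": "drive_tool", "payload": {"steps": [{"offset":[0.25,0,0.01],"turn":[0,0,0],"hand":-1},{"offset":[0.5,0,0.02],"turn":[0,0,0],"hand":-1},{"offset":[0.75,0,0.03],"turn":[0,0,0],"hand":-1},{"offset":[1,0,0.04],"turn":[0,0,0],"hand":-1},{"offset":[1,0,0.04],"turn":[0,0,0],"hand":-1}]}}

```text
clock: 19.98
position: [0.5464, -0.1371, 0.1345]
tool_rot: [-1.189, 1.241, -1.239]
ft_force: [0.2, 1.3, 0.0]
grip_width: 0.0914
```

```bash
python3 go.py .5486 -.238 .135 -.042
```

```text
t 19.98 pos [ 0.5464 -0.1371  0.1345] rotdev [ 0.001  0.    -0.042] F [0.2 1.3 0. ] w 0.0914
offset [ 1.007 -0.006  0.064] turn [ 0.0001  0.     -0.0001]
```

Request:
{"api": "drive_tool", "payload": {"steps": [{"offset":[0.25,0,0.02],"turn":[0,0,0],"hand":-1},{"offset":[0.5,0,0.03],"turn":[0,0,0],"hand":-1},{"offset":[0.75,0,0.05],"turn":[0,0,0],"hand":-1},{"offset":[1,0,0.06],"turn":[0,0,0],"hand":-1},{"offset":[1,0,0.06],"turn":[0,0,0],"hand":-1}]}}

```text
clock: 20.6
position: [0.5485, -0.237, 0.1346]
tool_rot: [-1.189, 1.24, -1.239]
ft_force: [0.8, 0.6, 0.4]
grip_width: 0.0912
```

Request:
{"api": "drive_tool", "payload": {"steps": [{"offset":[0,0.25,0],"turn":[0,0,0],"hand":-1},{"offset":[0,0.5,0],"turn":[0,0,0],"hand":-1},{"offset":[0,0.75,0],"turn":[0,0,0],"hand":-1},{"offset":[0,1,0],"turn":[0,0,0],"hand":-1},{"offset":[0,1,0],"turn":[0,0,0],"hand":-1}]}}

```text
clock: 21.22
position: [0.5469, -0.2349, 0.0331]
tool_rot: [-1.192, 1.243, -1.234]
ft_force: [0.3, 0.1, 0.3]
grip_width: 0.0912
```

Request:
{"api": "drive_tool", "payload": {"steps": [{"offset":[0,0,0],"turn":[0,0,0],"hand":1},{"offset":[0,0,0],"turn":[0,0,0],"hand":1},{"offset":[0,0,0],"turn":[0,0,0],"hand":1},{"offset":[0,0,0],"turn":[0,0,0],"hand":1},{"offset":[0,0,0],"turn":[0,0,0],"hand":1}]}}

```text
clock: 21.85
position: [0.5482, -0.2376, 0.0352]
tool_rot: [-1.189, 1.239, -1.24]
ft_force: [-0.2, 0.3, -0.0]
grip_width: 0.0442
```

```bash
python3 go.py .5486 -.238 .035 -.042
```

```text
t 21.85 pos [ 0.5482 -0.2376  0.0352] rotdev [-0.    -0.    -0.041] F [-0.2  0.3 -0. ] w 0.0442
offset [0.004 0.002 0.004] turn [-0.0001  0.0002  0.    ]
```

Request:
{"api": "drive_tool", "payload": {"steps": [{"offset":[0,0,0],"turn":[0,0,0],"hand":1},{"offset":[0,0,0],"turn":[0,0,0],"hand":1},{"offset":[0,0,0],"turn":[0,0,0],"hand":1},{"offset":[0,-0.05,0],"turn":[0,0,0],"hand":1},{"offset":[0,-0.1,0],"turn":[0,0,0],"hand":1}]}}

```text
clock: 22.48
position: [0.5479, -0.2374, 0.045]
tool_rot: [-1.19, 1.24, -1.239]
ft_force: [0.1, 0.3, -2.2]
grip_width: 0.0279
```

Request:
{"api": "drive_tool", "payload": {"steps": [{"offset":[0,-0.2,0],"turn":[0,0,0],"hand":1},{"offset":[0,-0.4,0],"turn":[0,0,0],"hand":1},{"offset":[0,-0.65,0],"turn":[0,0,0],"hand":1},{"offset":[0,-0.9,0],"turn":[0,0,0],"hand":1},{"offset":[0,-0.9,0],"turn":[0,0,0],"hand":1}]}}

```text
clock: 23.1
position: [0.5493, -0.2381, 0.1371]
tool_rot: [-1.188, 1.235, -1.243]
ft_force: [0.5, -0.1, -2.6]
grip_width: 0.0279
```

```bash
python3 go.py .5398 .2149 .136 .107
```

```text
t 23.1 pos [ 0.5493 -0.2381  0.1371] rotdev [-0.002 -0.004 -0.041] F [ 0.5 -0.1 -2.6] w 0.0279
offset [-4.522e+00  1.000e-03 -2.810e-01] turn [-0.0007 -0.0235  0.0003]
```

Request:
{"api": "drive_tool", "payload": {"steps": [{"offset":[-0.2,0,-0.01],"turn":[0,-0.006,0],"hand":1},{"offset":[-0.4,0,-0.02],"turn":[0,-0.012,0],"hand":1},{"offset":[-0.6,0,-0.03],"turn":[0,-0.018,0],"hand":1},{"offset":[-0.8,0,-0.05],"turn":[0,-0.0235,0],"hand":1},{"offset":[-1,0,-0.06],"turn":[0,-0.0235,0],"hand":1}]}}

```text
clock: 23.72
position: [0.5461, -0.1357, 0.1349]
tool_rot: [-1.258, 1.13, -1.129]
ft_force: [0.6, -0.9, -1.0]
grip_width: 0.0283
```

Request:
{"api": "drive_tool", "payload": {"steps": [{"offset":[-0.2,0,0.02],"turn":[0,0,0],"hand":1},{"offset":[-0.4,0,0.04],"turn":[0,0,0],"hand":1},{"offset":[-0.6,0,0.06],"turn":[0,0,0],"hand":1},{"offset":[-0.8,0,0.07],"turn":[0,0,0],"hand":1},{"offset":[-1,0,0.09],"turn":[0,0,0],"hand":1}]}}

```text
clock: 24.35
position: [0.5444, -0.0356, 0.135]
tool_rot: [-1.258, 1.13, -1.13]
ft_force: [-1.1, -0.3, -2.6]
grip_width: 0.0281
```

Request:
{"api": "drive_tool", "payload": {"steps": [{"offset":[-0.2,0,0.02],"turn":[0,0,0],"hand":1},{"offset":[-0.4,0,0.04],"turn":[0,0,0],"hand":1},{"offset":[-0.6,0,0.06],"turn":[0,0,0],"hand":1},{"offset":[-0.8,0,0.07],"turn":[0,0,0],"hand":1},{"offset":[-1,0,0.09],"turn":[0,0,0],"hand":1}]}}

```text
clock: 24.98
position: [0.5427, 0.0648, 0.1349]
tool_rot: [-1.258, 1.13, -1.13]
ft_force: [0.0, -0.2, -1.2]
grip_width: 0.0278
```

Request:
{"api": "drive_tool", "payload": {"steps": [{"offset":[-0.2,0,0.02],"turn":[0,0,0],"hand":1},{"offset":[-0.4,0,0.04],"turn":[0,0,0],"hand":1},{"offset":[-0.6,0,0.06],"turn":[0,0,0],"hand":1},{"offset":[-0.8,0,0.07],"turn":[0,0,0],"hand":1},{"offset":[-1,0,0.09],"turn":[0,0,0],"hand":1}]}}

```text
clock: 25.6
position: [0.541, 0.1651, 0.1349]
tool_rot: [-1.258, 1.13, -1.13]
ft_force: [-0.4, 0.2, -2.1]
grip_width: 0.0279
```

```bash
python3 go.py .5398 .2149 .136 .107
```

```text
t 25.6 pos [0.541  0.1651 0.1349] rotdev [-0.    -0.     0.107] F [-0.4  0.2 -2.1] w 0.0279
offset [-0.496 -0.011  0.041] turn [-0. -0.  0.]
```

Request:
{"api": "drive_tool", "payload": {"steps": [{"offset":[-0.2,0,0.02],"turn":[0,0,0],"hand":1},{"offset":[-0.4,0,0.03],"turn":[0,0,0],"hand":1},{"offset":[-0.51,0,0.04],"turn":[0,0,0],"hand":1},{"offset":[-0.51,0,0.04],"turn":[0,0,0],"hand":1},{"offset":[-0.51,0,0.04],"turn":[0,0,0],"hand":1}]}}

```text
clock: 26.22
position: [0.5396, 0.2145, 0.1349]
tool_rot: [-1.258, 1.13, -1.131]
ft_force: [-0.2, -0.4, -1.4]
grip_width: 0.0279
```

```bash
python3 go.py .5398 .2149 .0355 .107
```

```text
t 26.23 pos [0.5396 0.2145 0.1349] rotdev [-0.     0.     0.107] F [-0.2 -0.4 -1.4] w 0.0279
offset [-0.004  0.994  0.003] turn [ 0.     -0.0001  0.0001]
```

Request:
{"api": "drive_tool", "payload": {"steps": [{"offset":[0,0.25,0],"turn":[0,0,0],"hand":1},{"offset":[0,0.5,0],"turn":[0,0,0],"hand":1},{"offset":[0,0.75,0],"turn":[0,0,0],"hand":1},{"offset":[0,0.9,0],"turn":[0,0,0],"hand":1},{"offset":[0,0.9,0],"turn":[0,0,0],"hand":1}]}}

```text
clock: 26.85
position: [0.5391, 0.2143, 0.0441]
tool_rot: [-1.26, 1.132, -1.13]
ft_force: [-0.4, -0.3, -1.4]
grip_width: 0.0279
```

Request:
{"api": "drive_tool", "payload": {"steps": [{"offset":[0,0.03,0],"turn":[0,0,0],"hand":1},{"offset":[0,0.06,0],"turn":[0,0,0],"hand":1},{"offset":[0,0.09,0],"turn":[0,0,0],"hand":1},{"offset":[0,0.09,0],"turn":[0,0,0],"hand":1},{"offset":[0,0.09,0],"turn":[0,0,0],"hand":1}]}}

```text
clock: 27.48
position: [0.5397, 0.215, 0.0361]
tool_rot: [-1.258, 1.13, -1.13]
ft_force: [0.7, -0.2, -3.3]
grip_width: 0.0277
```

```bash
python3 go.py .5398 .2149 .0352 .107
```

```text
t 27.48 pos [0.5397 0.215  0.0361] rotdev [ 0.    -0.     0.107] F [ 0.7 -0.2 -3.3] w 0.0277
offset [0.001 0.009 0.001] turn [-0.0001 -0.     -0.    ]
```

Request:
{"api": "drive_tool", "payload": {"steps": [{"offset":[0,0.01,0],"turn":[0,0,0],"hand":1},{"offset":[0,0.01,0],"turn":[0,0,0],"hand":-1},{"offset":[0,0.01,0],"turn":[0,0,0],"hand":-1},{"offset":[0,0.01,0],"turn":[0,0,0],"hand":-1},{"offset":[0,0.01,0],"turn":[0,0,0],"hand":-1}]}}

```text
clock: 28.1
position: [0.5397, 0.215, 0.0351]
tool_rot: [-1.258, 1.13, -1.13]
ft_force: [-0.1, -0.0, -0.1]
grip_width: 0.0652
```

Request:
{"api": "drive_tool", "payload": {"steps": [{"offset":[0,-0.15,0],"turn":[0,0,0],"hand":-1},{"offset":[0,-0.4,0],"turn":[0,0,0],"hand":-1},{"offset":[0,-0.7,0],"turn":[0,0,0],"hand":-1},{"offset":[0,-1,0],"turn":[0,0,0],"hand":-1},{"offset":[0,-1,0],"turn":[0,0,0],"hand":-1}]}}

```text
clock: 28.72
position: [0.5414, 0.2156, 0.1384]
tool_rot: [-1.251, 1.126, -1.132]
ft_force: [-0.3, -0.9, -0.4]
grip_width: 0.0912
```

```bash
python3 look.py s7 .5398 .2149; python3 go.py .5363 -.2927 .136 -.127
```

```text
circle (array([0.53949771, 0.21409369]), np.float64(0.0015982627244076366)) top 0.06905692269243614 206
in alu rack x,y -0.0004 0.0253
t 28.77 pos [0.5402 0.2151 0.1365] rotdev [ 0.001 -0.003  0.107] F [-0.5  0.4 -0.4] w 0.0913
offset [ 5.045e+00 -1.000e-03 -5.800e-01] turn [-0.0005  0.0372 -0.0002]
```

View pics/s7.png

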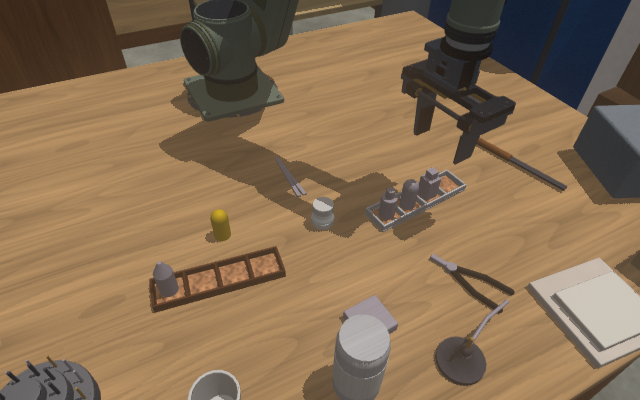

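The square stake stands in its bay at (430,185). Last is the cone, at (165,280).

Request:
{"api": "drive_tool", "payload": {"steps": [{"offset":[0.25,0,-0.03],"turn":[0,0.01,0],"hand":-1},{"offset":[0.5,0,-0.06],"turn":[0,0.02,0],"hand":-1},{"offset":[0.75,0,-0.09],"turn":[0,0.03,0],"hand":-1},{"offset":[1,0,-0.11],"turn":[0,0.037,0],"hand":-1},{"offset":[1,0,-0.11],"turn":[0,0.037,0],"hand":-1}]}}

```text
clock: 29.4
position: [0.5385, 0.113, 0.1338]
tool_rot: [-1.149, 1.304, -1.302]
ft_force: [-1.3, 0.5, -0.5]
grip_width: 0.0914
```

Request:
{"api": "drive_tool", "payload": {"steps": [{"offset":[0.25,0,0.03],"turn":[0,0,0],"hand":-1},{"offset":[0.5,0,0.06],"turn":[0,0,0],"hand":-1},{"offset":[0.75,0,0.09],"turn":[0,0,0],"hand":-1},{"offset":[1,0,0.12],"turn":[0,0,0],"hand":-1},{"offset":[1,0,0.12],"turn":[0,0,0],"hand":-1}]}}

```text
clock: 30.02
position: [0.5384, 0.0133, 0.1343]
tool_rot: [-1.147, 1.303, -1.301]
ft_force: [0.2, -0.1, -0.7]
grip_width: 0.0911
```

Request:
{"api": "drive_tool", "payload": {"steps": [{"offset":[0.25,0,0.03],"turn":[0,0,0],"hand":-1},{"offset":[0.5,0,0.06],"turn":[0,0,0],"hand":-1},{"offset":[0.75,0,0.09],"turn":[0,0,0],"hand":-1},{"offset":[1,0,0.12],"turn":[0,0,0],"hand":-1},{"offset":[1,0,0.12],"turn":[0,0,0],"hand":-1}]}}

```text
clock: 30.65
position: [0.5382, -0.0869, 0.1345]
tool_rot: [-1.146, 1.303, -1.301]
ft_force: [0.1, 0.4, -0.4]
grip_width: 0.091
```

Request:
{"api": "drive_tool", "payload": {"steps": [{"offset":[0.25,0,0.03],"turn":[0,0,0],"hand":-1},{"offset":[0.5,0,0.06],"turn":[0,0,0],"hand":-1},{"offset":[0.75,0,0.09],"turn":[0,0,0],"hand":-1},{"offset":[1,0,0.12],"turn":[0,0,0],"hand":-1},{"offset":[1,0,0.12],"turn":[0,0,0],"hand":-1}]}}

```text
clock: 31.28
position: [0.5379, -0.1873, 0.1346]
tool_rot: [-1.146, 1.302, -1.301]
ft_force: [-0.4, -0.8, -0.2]
grip_width: 0.0911
```

```bash
python3 go.py .5363 -.2927 .136 -.127
```

```text
t 31.27 pos [ 0.5379 -0.1873  0.1346] rotdev [ 0.001  0.    -0.126] F [-0.4 -0.8 -0.2] w 0.0911
offset [ 1.048 -0.015  0.117] turn [ 0.      0.0001 -0.0001]
```

Request:
{"api": "drive_tool", "payload": {"steps": [{"offset":[0.25,0,0.03],"turn":[0,0,0],"hand":-1},{"offset":[0.5,0,0.06],"turn":[0,0,0],"hand":-1},{"offset":[0.75,0,0.09],"turn":[0,0,0],"hand":-1},{"offset":[1,0,0.12],"turn":[0,0,0],"hand":-1},{"offset":[1,0,0.12],"turn":[0,0,0],"hand":-1}]}}

```text
clock: 31.9
position: [0.5372, -0.2889, 0.1347]
tool_rot: [-1.146, 1.302, -1.302]
ft_force: [-0.3, 1.0, -0.0]
grip_width: 0.0914
```

```bash
python3 go.py .5363 -.2927 .035 -.127
```

```text
t 31.9 pos [ 0.5372 -0.2889  0.1347] rotdev [ 0.    -0.    -0.127] F [-0.3  1.  -0. ] w 0.0914
offset [ 0.039  0.997 -0.004] turn [-0.      0.     -0.0001]
```

Request:
{"api": "drive_tool", "payload": {"steps": [{"offset":[0.03,0.25,0],"turn":[0,0,0],"hand":-1},{"offset":[0.03,0.5,0],"turn":[0,0,0],"hand":-1},{"offset":[0.03,0.75,0],"turn":[0,0,0],"hand":-1},{"offset":[0.03,1,0],"turn":[0,0,0],"hand":-1},{"offset":[0.03,1,0],"turn":[0,0,0],"hand":-1}]}}

```text
clock: 32.52
position: [0.5352, -0.2895, 0.0332]
tool_rot: [-1.149, 1.305, -1.297]
ft_force: [0.5, 1.0, 0.2]
grip_width: 0.0912
```

Request:
{"api": "drive_tool", "payload": {"steps": [{"offset":[0,0,0],"turn":[0,0,0],"hand":1},{"offset":[0,0,0],"turn":[0,0,0],"hand":1},{"offset":[0,0,0],"turn":[0,0,0],"hand":1},{"offset":[0,0,0],"turn":[0,0,0],"hand":1},{"offset":[0,0,0],"turn":[0,0,0],"hand":1}]}}

```text
clock: 33.15
position: [0.5365, -0.2915, 0.0352]
tool_rot: [-1.147, 1.301, -1.301]
ft_force: [0.5, 0.7, 0.1]
grip_width: 0.0441
```

Request:
{"api": "drive_tool", "payload": {"steps": [{"offset":[0,0,0],"turn":[0,0,0],"hand":1},{"offset":[0,0,0],"turn":[0,0,0],"hand":1},{"offset":[0,0,0],"turn":[0,0,0],"hand":1},{"offset":[0,-0.05,0],"turn":[0,0,0],"hand":1},{"offset":[0,-0.1,0],"turn":[0,0,0],"hand":1}]}}

```text
clock: 33.78
position: [0.5358, -0.2912, 0.0447]
tool_rot: [-1.148, 1.303, -1.3]
ft_force: [-0.3, -0.3, -2.7]
grip_width: 0.0289
```

Request:
{"api": "drive_tool", "payload": {"steps": [{"offset":[0,-0.2,0],"turn":[0,0,0],"hand":1},{"offset":[0,-0.4,0],"turn":[0,0,0],"hand":1},{"offset":[0,-0.65,0],"turn":[0,0,0],"hand":1},{"offset":[0,-0.9,0],"turn":[0,0,0],"hand":1},{"offset":[0,-0.9,0],"turn":[0,0,0],"hand":1}]}}

```text
clock: 34.4
position: [0.5375, -0.2921, 0.137]
tool_rot: [-1.146, 1.297, -1.305]
ft_force: [-0.8, 0.3, -3.7]
grip_width: 0.0293
```

```bash
python3 go.py .5343 .2666 .136 .107
```

```text
t 34.4 pos [ 0.5375 -0.2921  0.137 ] rotdev [-0.002 -0.004 -0.126] F [-0.8  0.3 -3.7] w 0.0293
offset [-5.539e+00 -3.000e-03 -7.320e-01] turn [-0.0006 -0.037   0.0003]
```

Request:
{"api": "drive_tool", "payload": {"steps": [{"offset":[-0.2,0,-0.03],"turn":[0,-0.01,0],"hand":1},{"offset":[-0.4,0,-0.06],"turn":[0,-0.02,0],"hand":1},{"offset":[-0.6,0,-0.09],"turn":[0,-0.03,0],"hand":1},{"offset":[-0.8,0,-0.12],"turn":[0,-0.037,0],"hand":1},{"offset":[-1,0,-0.14],"turn":[0,-0.037,0],"hand":1}]}}

```text
clock: 35.02
position: [0.535, -0.1888, 0.1349]
tool_rot: [-1.258, 1.13, -1.129]
ft_force: [0.8, 0.3, -2.8]
grip_width: 0.0291
```

Request:
{"api": "drive_tool", "payload": {"steps": [{"offset":[-0.2,0,0.02],"turn":[0,0,0],"hand":1},{"offset":[-0.4,0,0.04],"turn":[0,0,0],"hand":1},{"offset":[-0.6,0,0.06],"turn":[0,0,0],"hand":1},{"offset":[-0.8,0,0.08],"turn":[0,0,0],"hand":1},{"offset":[-1,0,0.1],"turn":[0,0,0],"hand":1}]}}

```text
clock: 35.65
position: [0.5344, -0.0887, 0.135]
tool_rot: [-1.258, 1.13, -1.13]
ft_force: [-0.3, 0.3, -3.5]
grip_width: 0.0291
```

Request:
{"api": "drive_tool", "payload": {"steps": [{"offset":[-0.2,0,0.02],"turn":[0,0,0],"hand":1},{"offset":[-0.4,0,0.04],"turn":[0,0,0],"hand":1},{"offset":[-0.6,0,0.06],"turn":[0,0,0],"hand":1},{"offset":[-0.8,0,0.08],"turn":[0,0,0],"hand":1},{"offset":[-1,0,0.1],"turn":[0,0,0],"hand":1}]}}

```text
clock: 36.28
position: [0.5337, 0.0118, 0.135]
tool_rot: [-1.258, 1.13, -1.13]
ft_force: [-0.2, 0.2, -3.9]
grip_width: 0.0291
```

Request:
{"api": "drive_tool", "payload": {"steps": [{"offset":[-0.2,0,0.02],"turn":[0,0,0],"hand":1},{"offset":[-0.4,0,0.04],"turn":[0,0,0],"hand":1},{"offset":[-0.6,0,0.06],"turn":[0,0,0],"hand":1},{"offset":[-0.8,0,0.08],"turn":[0,0,0],"hand":1},{"offset":[-1,0,0.1],"turn":[0,0,0],"hand":1}]}}

```text
clock: 36.9
position: [0.533, 0.1123, 0.135]
tool_rot: [-1.258, 1.13, -1.13]
ft_force: [-0.3, 0.4, -3.7]
grip_width: 0.0291
```

Request:
{"api": "drive_tool", "payload": {"steps": [{"offset":[-0.2,0,0.02],"turn":[0,0,0],"hand":1},{"offset":[-0.4,0,0.04],"turn":[0,0,0],"hand":1},{"offset":[-0.6,0,0.06],"turn":[0,0,0],"hand":1},{"offset":[-0.8,0,0.08],"turn":[0,0,0],"hand":1},{"offset":[-1,0,0.1],"turn":[0,0,0],"hand":1}]}}

```text
clock: 37.52
position: [0.5323, 0.2128, 0.1349]
tool_rot: [-1.258, 1.13, -1.13]
ft_force: [-0.6, 0.0, -2.8]
grip_width: 0.029
```

```bash
python3 go.py .5343 .2666 .136 .107
```

```text
t 37.52 pos [0.5323 0.2128 0.1349] rotdev [-0.    -0.     0.107] F [-0.6  0.  -2.8] w 0.029
offset [-0.533 -0.011  0.078] turn [-0. -0.  0.]
```

Request:
{"api": "drive_tool", "payload": {"steps": [{"offset":[-0.2,0,0.02],"turn":[0,0,0],"hand":1},{"offset":[-0.4,0,0.05],"turn":[0,0,0],"hand":1},{"offset":[-0.54,0,0.08],"turn":[0,0,0],"hand":1},{"offset":[-0.54,0,0.08],"turn":[0,0,0],"hand":1},{"offset":[-0.54,0,0.08],"turn":[0,0,0],"hand":1}]}}

```text
clock: 38.15
position: [0.5343, 0.2655, 0.1348]
tool_rot: [-1.259, 1.13, -1.131]
ft_force: [0.0, -1.1, -3.2]
grip_width: 0.029
```

```bash
python3 go.py .5343 .2666 .0355 .107
```

```text
t 38.15 pos [0.5343 0.2655 0.1348] rotdev [-0.001  0.     0.107] F [ 0.  -1.1 -3.2] w 0.029
offset [-0.011  0.993  0.001] turn [ 0.0001 -0.      0.0001]
```

Request:
{"api": "drive_tool", "payload": {"steps": [{"offset":[-0.01,0.25,0],"turn":[0,0,0],"hand":1},{"offset":[-0.01,0.5,0],"turn":[0,0,0],"hand":1},{"offset":[-0.01,0.75,0],"turn":[0,0,0],"hand":1},{"offset":[-0.01,0.9,0],"turn":[0,0,0],"hand":1},{"offset":[-0.01,0.9,0],"turn":[0,0,0],"hand":1}]}}

```text
clock: 38.78
position: [0.5338, 0.2662, 0.0441]
tool_rot: [-1.26, 1.132, -1.13]
ft_force: [1.0, -0.9, -2.5]
grip_width: 0.0295
```

Request:
{"api": "drive_tool", "payload": {"steps": [{"offset":[0,0.03,0],"turn":[0,0,0],"hand":1},{"offset":[0,0.06,0],"turn":[0,0,0],"hand":1},{"offset":[0,0.09,0],"turn":[0,0,0],"hand":1},{"offset":[0,0.09,0],"turn":[0,0,0],"hand":1},{"offset":[0,0.09,0],"turn":[0,0,0],"hand":1}]}}

```text
clock: 39.4
position: [0.5344, 0.267, 0.0361]
tool_rot: [-1.257, 1.13, -1.13]
ft_force: [0.1, 0.5, -3.5]
grip_width: 0.0291
```

```bash
python3 go.py .5343 .2666 .0352 .107
```

```text
t 39.4 pos [0.5344 0.267  0.0361] rotdev [ 0.    -0.     0.107] F [ 0.1  0.5 -3.5] w 0.0291
offset [ 0.004  0.009 -0.002] turn [-0.0001 -0.     -0.    ]
```

Request:
{"api": "drive_tool", "payload": {"steps": [{"offset":[0,0.01,0],"turn":[0,0,0],"hand":1},{"offset":[0,0.01,0],"turn":[0,0,0],"hand":-1},{"offset":[0,0.01,0],"turn":[0,0,0],"hand":-1},{"offset":[0,0.01,0],"turn":[0,0,0],"hand":-1},{"offset":[0,0.01,0],"turn":[0,0,0],"hand":-1}]}}

```text
clock: 40.02
position: [0.5345, 0.267, 0.0351]
tool_rot: [-1.257, 1.13, -1.13]
ft_force: [0.5, 0.7, -0.3]
grip_width: 0.0662
```

Request:
{"api": "drive_tool", "payload": {"steps": [{"offset":[0,-0.15,0],"turn":[0,0,0],"hand":-1},{"offset":[0,-0.4,0],"turn":[0,0,0],"hand":-1},{"offset":[0,-0.7,0],"turn":[0,0,0],"hand":-1},{"offset":[0,-1,0],"turn":[0,0,0],"hand":-1},{"offset":[0,-1,0],"turn":[0,0,0],"hand":-1}]}}

```text
clock: 40.65
position: [0.5361, 0.2678, 0.1385]
tool_rot: [-1.251, 1.127, -1.131]
ft_force: [-0.3, 0.0, -0.9]
grip_width: 0.0915
```

Request:
{"api": "drive_tool", "payload": {"steps": [{"offset":[0,-0.2,0],"turn":[0,0,0],"hand":-1},{"offset":[0,-0.4,0],"turn":[0,0,0],"hand":-1},{"offset":[0,-0.5,0],"turn":[0,0,0],"hand":-1},{"offset":[0,-0.5,0],"turn":[0,0,0],"hand":-1},{"offset":[0,-0.5,0],"turn":[0,0,0],"hand":-1}]}}

```text
clock: 41.28
position: [0.5338, 0.2667, 0.1839]
tool_rot: [-1.26, 1.131, -1.13]
ft_force: [0.3, 0.2, 1.1]
grip_width: 0.0911
```

```bash
for p in "c .5343 .2666" "q .5398 .2149" "d .5454 .1632" "g .5509 .1115"; do set -- $p; python3 look.py fin_$1 $2 $3; done; python3 go.py
python3 - <<'E'
import cv2
from workcell import get_image
a=cv2.imread("pics/fin_g.png")[130:240,340:490]; b=get_image("side")["image"][200:310,200:320]
cv2.imwrite("pics/fz.png",cv2.resize(a,None,fx=5,fy=5)); cv2.imwrite("pics/fz2.png",cv2.resize(b,None,fx=5,fy=5))
E
```

```text
circle (array([0.53362969, 0.26667775]), np.float64(0.0007725334654975119)) top 0.07586837857669801 165
in alu rack x,y -0.0006 0.0782
circle (array([0.53944338, 0.21400792]), np.float64(0.0016799583532749998)) top 0.06905851667394022 207
in alu rack x,y -0.0005 0.0252
circle (array([0.54477599, 0.16373782]), np.float64(0.0006782577902835994)) top 0.06730034813098983 157
in alu rack x,y -0.0005 -0.0254
circle (array([0.54980774, 0.11289161]), np.float64(0.00061409870804341)) top 0.07102918754245709 166
in alu rack x,y -0.001 -0.0764
t 41.48 pos [0.5341 0.2669 0.1843] rotdev [-0.     0.001  0.107] F [-0.3 -0.2  0. ] w 0.0915
```

View pics/fz.png

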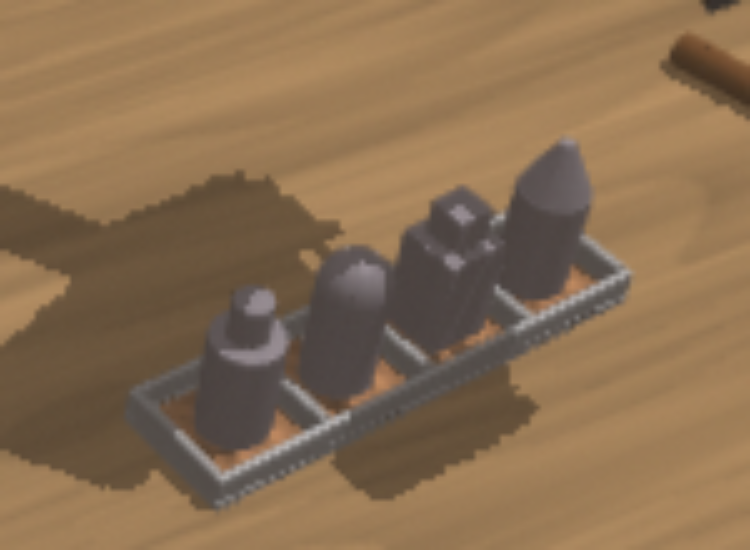

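View pics/fz2.png

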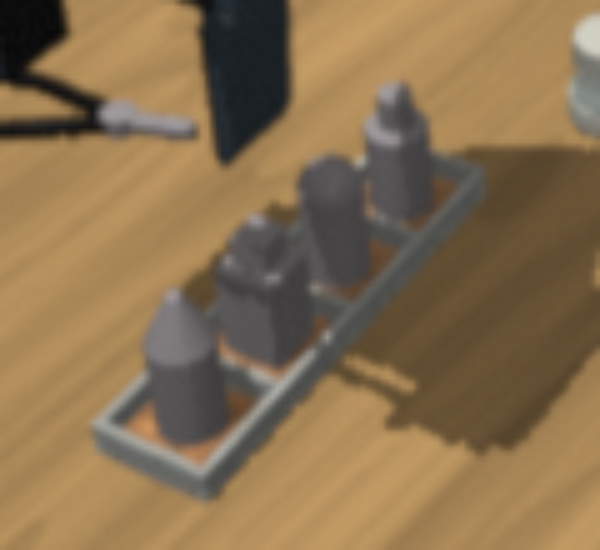

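View pics/fin_g.png

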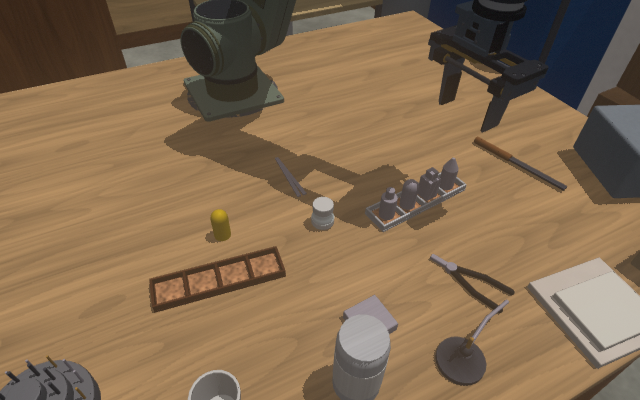

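Both views show all four stakes upright in their bays. From the robot's right they are spigot (389,204), dome, square and cone (450,172). The wooden rack is empty, the yellow look-alike hasn't moved, and the gripper is clear.

```bash
python3 -c "
from workcell import ctrl
print(ctrl.finish_job())"
```

```text
the job is handed in; nothing more can be done
None
```

All four stakes are now in the aluminium rack in reverse order, and the job is handed in at about 41.5 s. The wooden rack, from the robot's left, held spigot, dome, square, cone. The aluminium rack, from the robot's right end, now holds spigot, dome, square, cone.

- **Position:** in the last check each stake stood upright within about 2 mm of its bay centre.
- **Seating:** top heights were 76 mm for the cone, 71 mm for the spigot and 67 mm for the dome, which match stakes resting on the bay floor. For the square, the largest reading was 69 mm where 68 mm is expected, so I take that as measurement noise.
- **Forces and surroundings:** the wrist force readings after each move stayed under 5 N. The yellow look-alike was left untouched and the gripper was clear of everything.

No check failed or disagreed.

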